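# Clamp the wooden box in the sliding-jaw holder for engraving

## Robot

A 6-joint arm with a two-finger parallel gripper is mounted at the origin on a cart in front of the work surface, level with it; the furniture and walls round the work are solid. World frame = base frame: x ahead of the robot, y to its left, z up, the work surface at z = 0. Lengths are in m, angles in rad, forces in N, time in s.
With the tool pointing down it reaches from about 0.25 to 0.775 m from the base axis. Payload 4 kg.
Tool frame: the origin (TCP) lies on the centre line of the jaws, within the pads' length; the fingertips stand 25 mm ahead of it and the grasp point (between the pads) lies 6 mm ahead of it; z points along the fingers, y is the line along which they close (so a half turn about z gives the same grasp; the last joint's range is limited). The gripper opens to 94 mm and grips with 3 to 60 N. Pads are 16 mm wide; open, the fingers measure 119 mm over their backs; the gripper's body (75 mm by 177 mm) begins 78 mm behind the grasp point.
Start: joints at [-1.45, 0.087, 1.371, -0, 1.684, -0.103], TCP at [0.122, -0.536, 0.231] pointing down, gripper open.
Joint ranges: [-3.1, 3.1], [-0.76, 2.03], [0.27, 2.55], [-1.08, 4.22], [0.17, 2.65], [-2.57, 2.57]. Speed limits (rad/s): [2.79, 2.79, 3.14, 3.14, 3.14, 3.14].

## Interface

Orientations are given as [roll, pitch, yaw] about the fixed x, y, z axes, in that order (R = Rz(yaw) Ry(pitch) Rx(roll)).
In Python, from bench import robot, imaging gives the robot as it stands. The module is installed in compiled form; this text tells all that it offers.
- The arm moves only by the tool drive_tool, never from a script. Its argument "series" is a list of rows, each a list of 3 entries, a list of its own where there are three numbers: the finger opening in m, from 0 to 0.094, then the shift along the tool's x, y, z in m, then the turn, a rotation vector about the tool's x, y, z in rad. A call has 1 to 5 rows; each row is the pose to reach, as a shift and turn from the pose commanded when the call began, along the tool's axes at that moment; what a row does not reach only later rows make up. A row lasts 1/8 s, in which the tool goes at most 62.5 mm and 10.7 degrees, less where a joint would pass 70% of its speed; a pose out of reach is approached as far as the arm can. A call with a gripper value outside its range is refused whole. The fingers move at their own pace and stop on an object; the grip force is fixed at half the most. Time passes only in rows, so rows that repeat a pose let the fingers close. It gives the time, the measured TCP pose, the force, the opening and the grip force at its end, in the units of the state.
- robot.get_obs(): the state, without advancing time (a new reading comes with each control period).
- imaging.snapshot(name): name is "scene" or "top"; returns the picture (384x512x3 uint8, red, green, blue); there is no depth.
- imaging.get_calibration(name): a dict with "intrinsics" (3x3 intrinsics, pixels), "k1" (the pictures are not rectified: a ray, as slopes to the right and down, at radius r is drawn at 1 + k1 r^2 times it, then the intrinsics apply), "position" and "rotation" of the camera in the world. Camera axes: x right, y up, looking along -z (the intrinsics and any distortion apply to the point x, -y, -z); pixel columns grow to the right and rows downward; lengths in m; the calibration is good to about 2 mm. A picture is of the moment at which its call begins. get_calibration takes no time and is no camera call.
- robot.close_job(): hands the job in; it is judged then, once.
The state is a dict: "time": time; "joint_positions": joint angles; "qvel": joint speeds; "joint_torque": joint torques, N m; "tool_pos": TCP position; "ee_rot": TCP orientation; "wrist_force": force on the tool from outside, world axes, zero at the start; "wrist_torque": the same for the moment, N m; "width": finger opening in m; "finger_force": force on a finger pad.
Only numpy, scipy, OpenCV 4.12 (cv2) and the standard library are available. Lean on these libraries where they do the work, as an engineer would, in place of code of your own. Each camera call takes 0.05 s, during which the arm holds its last target. There are 200 camera calls.

## Task

Clamp the small dark wooden box in the sliding-jaw holder on the bench, ready for engraving its lid. The jaw is locked: hold its thumb release plate down to slide it, opening it well past the length of the box first; then lay the box flat and centred on the bed, lengthways between the jaws, let go of it, and with the release held down again slide the jaw up until the box is snug between both jaws, and let the release spring up so that the jaw locks. Leave the other things on the bench where they are.

Things in the scene. Friction and masses are not known exactly. Their poses are not given: they have to be found in the camera images.
- holder: Sliding-jaw holder, fixed to the bench, turned differently each time: a dark steel bed 210 long x 60 wide whose top is 18 mm above the bench. Origin: bench level, under the centre of the bed; x runs along the bed from the fixed jaw to the free end, y across it, z up. The fixed aluminium jaw stands at the -x end with its cork-faced clamping face at x = -87 mm, 56 wide, up to z = 52 mm. There are no walls along the sides of the bed.
- jaw (a joint): Opening between the clamping faces of the fixed and the sliding jaw, in m (0 = shut, 0.121 = end of travel, towards the bed's +x). The sliding face stands at holder x = -0.087 + this value. Unless the release is held down, a toothed catch locks the jaw in notches 5 mm apart (... 70.6, 75.6, 80.6 mm ...) against 30 N; let go between two, it snaps to the nearer. Held down, it slides with 1 to 4 N.
- jaw_face (a point): Middle of the sliding jaw's cork clamping face, 31 mm above the bench. The jaw is an aluminium carriage, 66 long x 56 wide, lying from this face towards the bed's +x. Two upright cross walls, 12 and 8 mm thick, tops 52 mm above the bench, leave a pocket 46 mm long between them, open at both sides, with the release plate in it. Pushing on a wall slides the jaw.
- release_top (a point): Centre of the ribbed top of the thumb release plate, a steel plate 40 (along the bed) x 36 mm in the middle of the pocket of the sliding jaw, 35 mm behind its clamping face. Up, it is 41 mm above the bench, 11 mm below the tops of the walls; it moves straight down when pressed and travels with the jaw.
- release (a joint): How far the thumb release plate is pressed down, in m: -0.001 to 0.0005 = up, jaw locked; from 0.005 down the jaw is free; 0.008 = end of travel. It springs up by itself: 5 N to start it, 8 N fully down.
- wood_box: The box to clamp: a plain dark brown wooden box, closed, 45 (x) x 75 (y) x 26 (z) mm, 0.11 to 0.23 kg, loose on the bench. Origin: centre of its underside; its y axis runs along its length. Pick it across its 45 mm width.
- dark_tin: Bystander: a black and grey tin, 58 x 87 x 30 mm, standing about. Origin: centre of its underside; y along its length.
- grey_block: Bystander: a grey-brown soldering block, 59 x 63 x 26 mm, standing about. Origin: centre of its underside.
- pliers: Bystander: bare steel half-round pliers, 47 x 80 x 12 mm, on the right of the bench. Origin: centre of the underside.
- graver: Bystander: white-handled engraving tool, 15 x 88 x 15 mm, on the right of the bench. Origin: centre of the underside.
Things that resemble listed ones, but are neither listed nor needed, are in the scene too. What is shaped like the wood_box but purple is not meant.

How it is judged:
By the outcome, as a careful person would: the job done as asked, in the order asked, and still so for the second after the job is handed in, with the robot touching nothing.
It also fails if it takes over 61 s, if anything falls off the work surface, if the arm or the gripper's body presses on something with over 40 N, if the wrist force passes 120 N, or if a joint passes its speed limit or range.

## Working session

There is one attempt and no reset: what is moved stays moved. The work goes in short steps, Python scripts to look and compute and a tool call to move; the robot and the scene stay as the last step left them, time stands still between calls to the robot, and variables do not carry over. Pictures are saved under pics/ and viewed, at most 10 in all, crops included, and the job is handed in when it is done.

Besides the shell and the picture viewer there is one more tool, called after ">>>" as a command line: name --argument value ..., lists and objects as JSON in quotes. drive_tool: Moves the arm, as the interface text tells. Its arguments: {"type":"object","properties":{"series":{"type":"array"}},"required":["series"]}

```bash
mkdir -p pics
python3 - <<'E'
from bench import robot, imaging
import cv2
for n in("scene","top"):
    cv2.imwrite(f"pics/{n}0.png",imaging.snapshot(n)[...,::-1]); c=imaging.get_calibration(n); print(n,c)
o=robot.get_obs();print(o["time"],o["tool_pos"],o["ee_rot"],o["width"],o["wrist_force"])
a,b=[cv2.imread(f"pics/{n}0.png") for n in("scene","top")]
E
```

```text
scene {'intrinsics': array([[357.69324347,   0.        , 258.45127769],
       [  0.        , 357.69324347, 188.63036682],
       [  0.        ,   0.        ,   1.        ]]), 'k1': 0.038970584037356384, 'position': array([ 0.27399001, -0.53504981,  0.77923324]), 'rotation': array([ 0.76734568,  0.01841259, -0.49094884])}
top {'intrinsics': array([[431.40037402,   0.        , 259.1534195 ],
       [  0.        , 431.40037402, 185.33407474],
       [  0.        ,   0.        ,   1.        ]]), 'k1': 0.03458279967705054, 'position': array([0.52368163, 0.04830323, 1.13884628]), 'rotation': array([ 0.08789595,  0.0360869 , -1.59593079])}
0.1 [ 0.12202625 -0.53584235  0.22942387] [-3.13962314e+00 -1.83744254e-04  2.23837652e-01] 0.09402781126722753 [ 0.1803509  -0.12521417 -0.10388445]
```

View pics/top0.png

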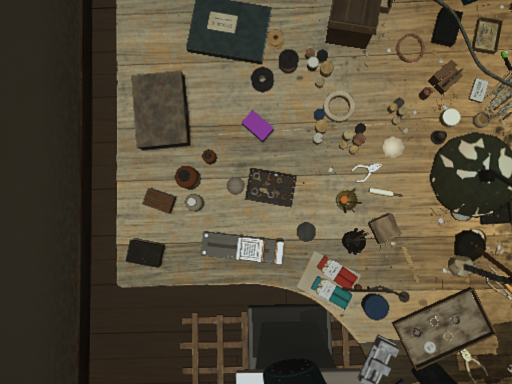

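View pics/scene0.png

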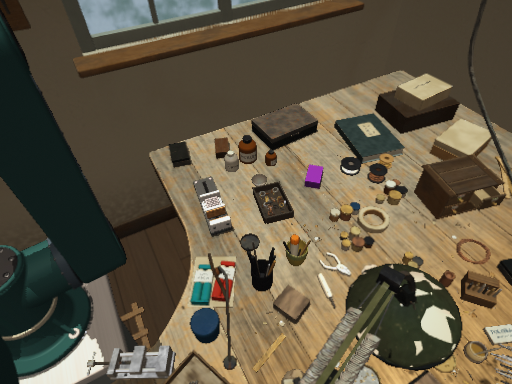

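The top view shows the brown box at (159,200), the holder at (243,248) with the jaw carriage around x=237–263 and the fixed jaw probably at x=280, the black tin at (146,252), and the purple decoy at (257,125). I'll enlarge it and measure.

```bash
cat > h.py <<'E'
import numpy as np, cv2
from scipy.spatial.transform import Rotation as R
from bench import robot, imaging
def cam(n):
    c=imaging.get_calibration(n); return c["intrinsics"],c["k1"],np.array(c["position"]),R.from_euler('xyz',c["rotation"]).as_matrix()
def ray(n,px,z):
    K,k,p,M=cam(n); px=np.asarray(px,float).reshape(-1,1,2)
    s=cv2.undistortPoints(px,K,np.array([k,0,0,0,0.]),).reshape(-1,2)
    d=np.c_[s[:,0],-s[:,1],-np.ones(len(s))]@M.T
    return p+d*((z-p[2])/d[:,2])[:,None]
def proj(n,P):
    K,k,p,M=cam(n); q=(np.atleast_2d(P)-p)@M; s=np.c_[q[:,0],-q[:,1]]/-q[:,2:]
    s=s*(1+k*(s**2).sum(1,keepdims=True)); return s*K[0,0]+K[:2,2]
E
python3 - <<'E'
from h import *
im=cv2.imread("pics/top0.png")
cv2.imwrite("pics/c1.png",cv2.resize(im[175:280,115:300],None,fx=4.3,fy=4.3,interpolation=cv2.INTER_CUBIC))
hsv=cv2.cvtColor(im,cv2.COLOR_BGR2HSV); print(hsv[200,159],hsv[192,130],hsv[252,146])
print(ray("top",[[159,200],[243,248]],0.026), ray("top",[[203,235],[203,260],[284,240],[284,264]],.018))
# scene consistency: project known points
print(proj("scene",ray("top",[[159,200],[243,248]],0.026)), proj("top",[[0.122,-.536,.2]]))
E
```

```text
[ 14 139  77] [ 21  84 140] [26 60 34]
[[0.59189585 0.34747412 0.026     ]
 [0.46296671 0.13141186 0.026     ]] [[0.49837975 0.23517257 0.018     ]
 [0.43438789 0.23596317 0.018     ]
 [0.48047675 0.02584848 0.018     ]
 [0.41958399 0.02772438 0.018     ]]
[[221.74042293 145.39191854]
 [211.26139047 201.88879673]] [[575.53204955 420.13875271]]
```

View pics/c1.png

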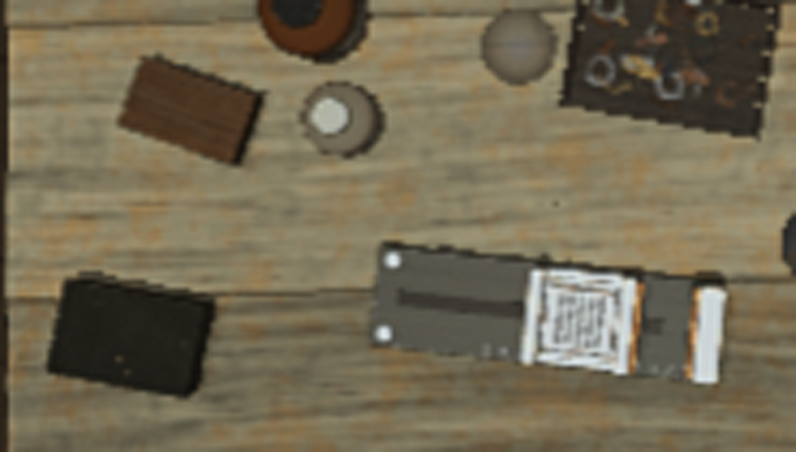

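The crop shows the bed's free-end corners at (383,242) and (372,345), the carriage top from u≈523 to 637, the fixed jaw's top from u≈693 to 725, the plate at (581,321), and the box lid from (146,56) to (240,163).

Run:
```python
from h import *
im=cv2.imread("pics/top0.png")
f=lambda L:[(115+(u+.5)/4.3-.5,175+(v+.5)/4.3-.5) for u,v in L]
big=cv2.resize(im,None,fx=4,fy=4,interpolation=cv2.INTER_CUBIC); hsv=cv2.cvtColor(big,cv2.COLOR_BGR2HSV)
m=cv2.inRange(hsv,(5,110,52),(18,255,120)); m[:185*4]=0;m[216*4:]=0;m[:,:138*4]=0;m[:,178*4:]=0
m=cv2.morphologyEx(m,cv2.MORPH_OPEN,np.ones((9,9)))
c=max(cv2.findContours(m,0,2)[0],key=cv2.contourArea); b=(cv2.boxPoints(cv2.minAreaRect(c))+.5)/4-.5
P=ray("top",b,.026); print("box",P.mean(0),[np.linalg.norm(P[i]-P[i-1]).round(4) for i in range(4)])
for i in (0,1): d=P[i+1]-P[i]; print(np.linalg.norm(d),np.degrees(np.arctan2(d[1],d[0])))
# bright jaw tops z=.052
r=hsv[...,2][232*4:268*4,230*4:290*4]; s=hsv[...,1][232*4:268*4,230*4:290*4]
m=((r>130)&(s<45)).astype('uint8'); m=cv2.morphologyEx(m,cv2.MORPH_CLOSE,np.ones((25,25)))
for c in sorted(cv2.findContours(m,0,2)[0],key=cv2.contourArea)[-2:]:
    q=cv2.boxPoints(cv2.minAreaRect(c)); b=(q+[230*4,232*4]+np.array(.5))/4-.5
    P=ray("top",b,.052); print("jaw",P.mean(0),P[:,:2].round(4).tolist())
    for i in (0,1): d=P[i+1]-P[i]; print(np.linalg.norm(d),np.degrees(np.arctan2(d[1],d[0])))
print("bed",ray("top",f([(383,242),(372,345)]),.018)); print("plate",ray("top",f([(581,321)]),.041))
print("cork edges",ray("top",f([(637,280),(628,374),(694,286),(687,377),(525,272),(520,360)]),.052))
```

```text
box [0.59171965 0.34974807 0.026     ] [np.float64(0.0736), np.float64(0.0447), np.float64(0.0739), np.float64(0.0446)]
0.04474590429016772 -20.224908009776332
0.0738667502216559 -111.31541497774478
jaw [0.45115422 0.03893657 0.052     ] [[0.4245, 0.0501], [0.4797, 0.0428], [0.4778, 0.0277], [0.4227, 0.0351]]
0.055670719691578996 -7.577824851358266
0.015217293492038169 -97.14715097182285
jaw [0.46281159 0.12148296 0.052     ] [[0.4399, 0.1641], [0.4967, 0.1561], [0.4856, 0.0787], [0.429, 0.0871]]
0.057330474693565045 -8.031971427343418
0.0781845287119982 -98.19390191428454
bed [[0.50891244 0.23325122 0.018     ]
 [0.44762751 0.24065604 0.018     ]]
plate [[0.46022207 0.11334231 0.041     ]]
cork edges [[0.48369541 0.07954112 0.052     ]
 [0.42988701 0.08615111 0.052     ]
 [0.47946023 0.0465265  0.052     ]
 [0.42743461 0.05207915 0.052     ]
 [0.4898855  0.14472636 0.052     ]
 [0.43929824 0.14864921 0.052     ]]
```

```bash
cat >> h.py <<'E'
def go(p,yaw,label=""):
    "shift and turn in tool axes from measured pose to world p, yaw deg, tool down"
    o=robot.get_obs(); M=R.from_euler('xyz',o["ee_rot"]); T=R.from_euler('xyz',[np.pi,0,np.radians(yaw)])
    print(label,"t%.2f"%o["time"],(M.inv().apply(np.array(p)-o["tool_pos"])).round(4),(M.inv()*T).as_rotvec().round(3))
H=np.array([.464,.1335]); PSI=np.radians(82.2); A=np.array([np.cos(PSI),np.sin(PSI)]); B=np.array([-A[1],A[0]])
def hol(x,y,z): return np.r_[H+A*x+B*y,z]
def inh(p): d=np.array(p[:2])-H; return np.array([d@A,d@B,p[2]]).round(4)
E
python3 -c "
from h import *
go(hol(-.0164,0,.2),82.2); print(hol(-.0164,0,.2))"
```

```text
t0.10 [ 0.4762 -0.5613  0.0306] [-2.000e-03 -1.000e-03 -1.211e+00]
[0.46177426 0.11725174 0.2       ]
```

>>> drive_tool --series '[[0,[0.2,-0.236,0],[0,0,-0.6]],[0,[0.2,-0.236,0],[0,0,-0.6]],[0,[0.2,-0.236,0],[0,0,-0.6]],[0,[0.2,-0.236,0],[0,0,-0.6]],[0,[0.2,-0.236,0],[0,0,-0.6]]]'

```text
time: 0.72
tool_pos: [0.2651, -0.2597, 0.2301]
ee_rot: [3.142, -0.0, 0.824]
wrist_force: [0.4, 0.4, -0.7]
width: 0.0473
finger_force: 0.0
```

```bash
python3 -c "
from h import *
go(hol(-.0164,0,.15),82.2)"
```

```text
t0.72 [ 0.4102 -0.1119  0.0802] [ 0.    -0.    -0.611]
```

>>> drive_tool --series '[[0,[0.27,-0.075,0.02],[0,0,-0.6]],[0,[0.27,-0.075,0.02],[0,0,-0.6]],[0,[0.27,-0.075,0.02],[0,0,-0.6]],[0,[0.27,-0.075,0.02],[0,0,-0.6]],[0,[0.27,-0.075,0.02],[0,0,-0.6]]]'

```text
time: 1.35
tool_pos: [0.3933, -0.0099, 0.2098]
ee_rot: [-3.141, -0.0, 1.428]
wrist_force: [0.1, -0.9, 0.2]
width: 0.0005
finger_force: 0.0
```

```bash
python3 -c "
from h import *
go(hol(-.0164,0,.11),82.2)"
```

```text
t1.35 [0.1356 0.0497 0.0998] [-0.001 -0.    -0.007]
```

>>> drive_tool --series '[[0,[0.135,0.05,0.05],[0,0,-0.007]],[0,[0.135,0.05,0.08],[0,0,-0.007]],[0,[0.135,0.05,0.1],[0,0,-0.007]],[0,[0.135,0.05,0.1],[0,0,-0.007]]]'

```text
time: 1.85
tool_pos: [0.4595, 0.1147, 0.1057]
ee_rot: [-3.132, 0.003, 1.434]
wrist_force: [-0.4, -0.2, 0.7]
width: 0.0003
finger_force: 0.0
```

Run:
```python
from h import *
go(hol(-.0164,0,.07),82.2)
t,s=imaging.snapshot("top"),imaging.snapshot("scene")
a=cv2.resize(t[220:280,190:300],None,fx=4,fy=4,interpolation=2); b=cv2.resize(s[150:270,150:270],None,fx=3,fy=3,interpolation=2)
o=np.zeros((360,800,3),'uint8'); o[:240,:440]=a; o[:,440:]=b
cv2.imwrite("pics/c2.png",o[...,::-1])
p=robot.get_obs()["tool_pos"]; tip=p-[0,0,.025]; print(tip,proj("top",tip),proj("scene",tip))
print(proj("scene",hol(-.0164,0,.041)))
```

```text
t1.85 [0.003  0.0023 0.0357] [-0.01   0.003 -0.   ]
[0.46193546 0.11319888 0.08531548] [[248.71738529 249.64542106]] [[211.05038848 191.68702556]]
[[212.24228462 201.76139458]]
```

View pics/c2.png

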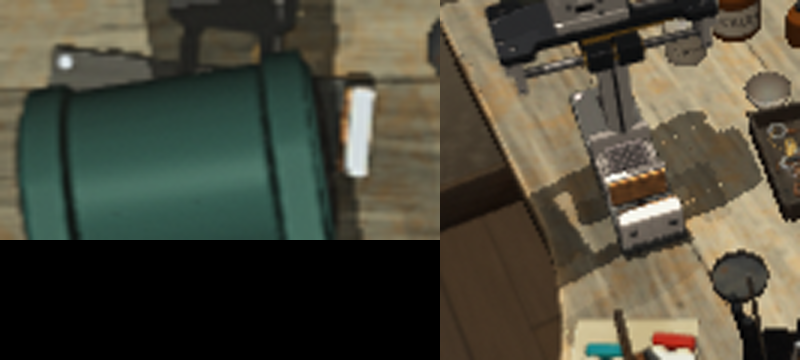

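The scene half shows the fingertips at about (212,193) and the ribbed plate at about (213,203), both within 2 mm of prediction. I'll go down and press.

>>> drive_tool --series '[[0,[0.0,0.0,0.02],[0,0,0]],[0,[0.0,0.0,0.032],[0,0,0]],[0,[0.0,0.0,0.037],[0,0,0]],[0,[0.0,0.0,0.037],[0,0,0]]]'

```text
time: 2.45
tool_pos: [0.4625, 0.1131, 0.0739]
ee_rot: [3.141, -0.0, 1.43]
wrist_force: [-0.6, 1.0, 0.3]
width: 0.0004
finger_force: 0.0
```

Run:
```python
from h import *
print(inh(robot.get_obs()["tool_pos"]));go(hol(-.0164,0,.058),82.2)
```

```text
[-0.0205 -0.0013  0.0739]
 t2.45 [ 0.0041 -0.0013  0.0159] [ 0.001 -0.    -0.005]
```

>>> drive_tool --series '[[0,[0.004,-0.001,0.008],[0,0,0]],[0,[0.004,-0.001,0.012],[0,0,0]],[0,[0.004,-0.001,0.015],[0,0,0]],[0,[0.004,-0.001,0.016],[0,0,0]],[0,[0.004,-0.001,0.016],[0,0,0]]]'

```text
time: 3.08
tool_pos: [0.463, 0.118, 0.059]
ee_rot: [3.139, -0.001, 1.431]
wrist_force: [-1.8, 0.5, 6.5]
width: 0.0003
finger_force: 3.5
```

>>> drive_tool --series '[[0,[0.0,0.0,0.0015],[0,0,0]],[0,[0.012,0.0,0.0015],[0,0,0]],[0,[0.028,0.0,0.0015],[0,0,0]],[0,[0.046,0.0,0.0015],[0,0,0]],[0,[0.063,0.0,0.0015],[0,0,0]]]'

```text
time: 3.7
tool_pos: [0.4715, 0.1799, 0.0582]
ee_rot: [3.14, 0.001, 1.431]
wrist_force: [-2.9, -2.7, 10.7]
width: 0.0004
finger_force: 5.4
```

Run:
```python
from h import *
o=robot.get_obs();print(inh(o["tool_pos"]),o["wrist_force"]);go(hol(.0645,0,.0575),82.2)
```

```text
[ 0.047  -0.0011  0.0582] [-2.87777871 -2.66568218 10.70404961]
 t3.70 [ 0.0175 -0.0012  0.0006] [ 0.002  0.001 -0.004]
```

>>> drive_tool --series '[[0,[0.01,0.0,0.0],[0,0,0]],[0,[0.018,0.0,0.0],[0,0,0]],[0,[0.018,0.0,0.0],[0,0,0]],[0,[0.018,0.0,-0.02],[0,0,0]],[0,[0.018,0.0,-0.06],[0,0,0]]]'

```text
time: 4.32
tool_pos: [0.4715, 0.1975, 0.1144]
ee_rot: [-3.137, 0.002, 1.431]
wrist_force: [-0.6, 1.5, -0.2]
width: 0.0006
finger_force: 0.0
```

Run:
```python
from h import *
o=robot.get_obs();print(inh(o["tool_pos"]),o["wrist_force"]);go([.5917,.3495,.16],69.2);go([.5917,.3495,.12],69.2)
s=imaging.snapshot("scene")
cv2.imwrite("pics/c3.png",cv2.resize(s[130:260,150:290],None,fx=4.5,fy=4.5,interpolation=2)[...,::-1])
print((proj("scene",np.array([hol(.0186,0,.052),hol(.0186,.028,.052),hol(-.087,.028,.052)]))-[150,130])*4.5)
```

```text
[0.0645 0.0013 0.1144] [-0.56022188  1.51583627 -0.20683795]
 t4.33 [ 0.1671  0.0977 -0.0465] [-0.005  0.003  0.224]
 t4.33 [ 0.1672  0.0979 -0.0065] [-0.005  0.003  0.224]
[[263.4434774  272.39517506]
 [219.74278268 284.24500715]
 [263.17330622 407.99287154]]
```

View pics/c3.png

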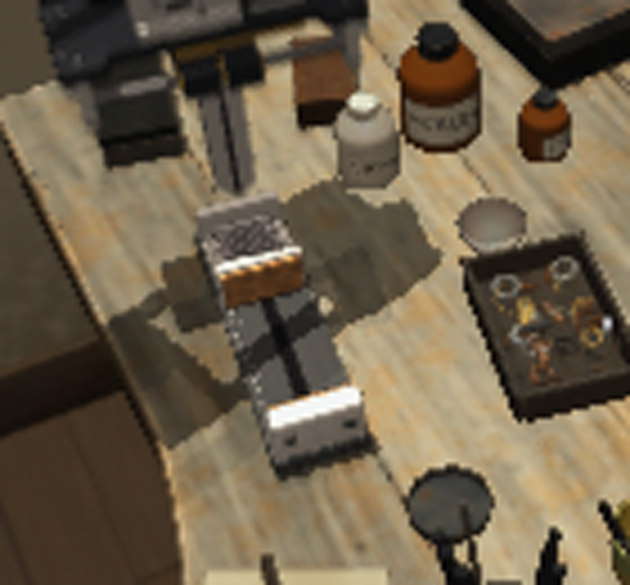

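The scene shows the jaw open to about 105 mm, with its cork top edge at (260,272) as predicted. Next I'll check the bottles by the box for gripper clearance.

Run:
```python
from h import *
from scipy.optimize import least_squares
for n,a,b in(("amber",(185.3,176.2),(247.1,136.7)),("white",(191.3,201.8),(230.9,152.9)),("boxtopcorner", (115+146/4.3,175+56/4.3),(0,0))):
    r=least_squares(lambda P:np.r_[proj("top",P)[0]-a,proj("scene",P)[0]-b],[.6,.3,.05]); P=r.x
    th=np.radians(-20.8);d=P[:2]-[.5917,.3495]; print(n,P,"along %.3f perp %.3f"%(d@[np.cos(th),np.sin(th)],d@[-np.sin(th),np.cos(th)]),abs(r.fun).max())
```

```text
amber [0.64474163 0.26266569 0.0990455 ] along 0.080 perp -0.062 0.5621315687273238
white [0.58372086 0.25527687 0.06503306] along 0.026 perp -0.091 0.5144849604579633
boxtopcorner [0.44034173 0.26454908 0.52600755] along -0.111 perp -0.133 146.1936318447524
```

>>> drive_tool --series '[[0.075,[0.02,0.01,-0.026],[0,0,0.05]],[0.075,[0.167,0.098,-0.026],[0,0,0.224]],[0.075,[0.167,0.098,-0.026],[0,0,0.224]],[0.075,[0.167,0.098,-0.026],[0,0,0.224]],[0.075,[0.167,0.098,-0.026],[0,0,0.224]]]'

```text
time: 5.0
tool_pos: [0.5939, 0.3516, 0.1385]
ee_rot: [-3.139, 0.002, 1.209]
wrist_force: [-0.1, 0.3, 0.2]
width: 0.047
finger_force: 0.0
```

Run:
```python
from h import *
go([.5917,.3495,.03],69.2)
s=imaging.snapshot("scene")
cv2.imwrite("pics/c4.png",cv2.resize(s[90:220,150:290],None,fx=4.5,fy=4.5,interpolation=2)[...,::-1])
```

```text
t5.00 [-0.0025 -0.0011  0.1085] [-0.003  0.002  0.001]
```

View pics/c4.png

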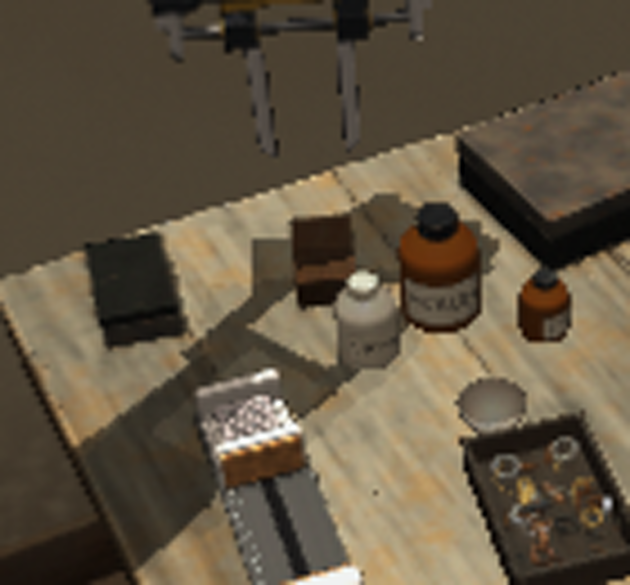

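The fingers hang above the box (which is at about (325,255)), evenly to either side. I'll go down and grasp.

>>> drive_tool --series '[[0.075,[-0.002,-0.001,0.03],[0,0,0]],[0.075,[-0.002,-0.001,0.06],[0,0,0]],[0.075,[-0.002,-0.001,0.09],[0,0,0]],[0.075,[-0.002,-0.001,0.108],[0,0,0]],[0.075,[-0.002,-0.001,0.11],[0,0,0]]]'

```text
time: 5.68
tool_pos: [0.5907, 0.3469, 0.0307]
ee_rot: [-3.14, 0.002, 1.206]
wrist_force: [-1.0, -0.1, -0.6]
width: 0.0756
finger_force: 0.0
```

>>> drive_tool --series '[[0.03,[0,0,0.001],[0,0,0]],[0.03,[0,0,0.001],[0,0,0]],[0.03,[0,0,0.001],[0,0,0]],[0.03,[0,0,0.001],[0,0,0]],[0.03,[0,0,0.001],[0,0,0]]]'

```text
time: 6.3
tool_pos: [0.5925, 0.3482, 0.032]
ee_rot: [3.14, -0.001, 1.207]
wrist_force: [-0.7, 0.3, 2.9]
width: 0.0447
finger_force: 30.0
```

>>> drive_tool --series '[[0.03,[0,0,-0.03],[0,0,0]],[0.03,[0,0,-0.08],[0,0,0]],[0.03,[0,0,-0.12],[0,0,0]],[0.03,[0,0,-0.12],[0,0,0]]]'

```text
time: 6.8
tool_pos: [0.5938, 0.349, 0.1555]
ee_rot: [3.136, -0.006, 1.207]
wrist_force: [0.5, 0.5, -1.2]
width: 0.0447
finger_force: 30.0
```

Run:
```python
from h import *
go(hol(-.045,0,.11),82.2);print(robot.get_obs()["wrist_force"])
```

```text
t6.80 [-0.2917 -0.0347  0.0435] [ 0.007 -0.006 -0.228]
[ 0.54098313  0.49747838 -1.185214  ]
```

>>> drive_tool --series '[[0.03,[-0.05,-0.006,0.0],[0,0,-0.04]],[0.03,[-0.29,-0.035,0.02],[0,0,-0.228]],[0.03,[-0.29,-0.035,0.02],[0,0,-0.228]],[0.03,[-0.29,-0.035,0.02],[0,0,-0.228]],[0.03,[-0.29,-0.035,0.02],[0,0,-0.228]]]'

```text
time: 7.42
tool_pos: [0.453, 0.0876, 0.1275]
ee_rot: [-3.137, 0.002, 1.435]
wrist_force: [0.8, -0.5, -1.5]
width: 0.0449
finger_force: 30.0
```

>>> drive_tool --series '[[0.03,[0,0,0.02],[0,0,0]],[0.03,[0,0,0.025],[0,0,0]],[0.03,[0,0,0.025],[0,0,0]]]'

```text
time: 7.8
tool_pos: [0.4551, 0.0897, 0.1043]
ee_rot: [-3.138, 0.001, 1.435]
wrist_force: [0.3, 0.6, -0.9]
width: 0.045
finger_force: 30.0
```

Run:
```python
from h import *
go(hol(-.045,0,.07),82.2);go(hol(-.045,0,.051),82.2);print(inh(robot.get_obs()["tool_pos"]))
s=imaging.snapshot("scene")
cv2.imwrite("pics/c5.png",cv2.resize(s[150:250,170:270],None,fx=6,fy=6,interpolation=2)[...,::-1])
```

```text
t7.80 [-0.0004  0.003   0.0343] [-0.003  0.001  0.001]
 t7.80 [-0.0003  0.0031  0.0533] [-0.003  0.001  0.001]
[-0.0446  0.0029  0.1043]
```

View pics/c5.png

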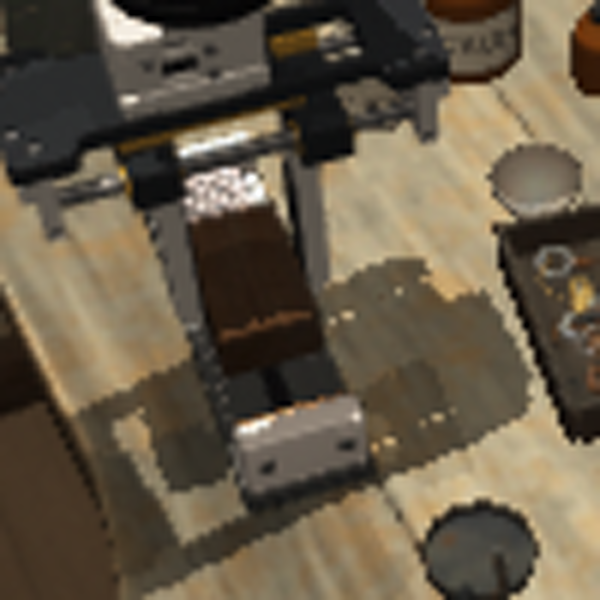

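The box hangs over the bed in line with it, with the fixed jaw's top at (300,420) clear of it. I'll lower it with a 3 mm sideways correction.

>>> drive_tool --series '[[0.03,[0,0.003,0.015],[0,0,0]],[0.03,[0,0.003,0.03],[0,0,0]],[0.03,[0,0.003,0.043],[0,0,0]],[0.03,[0,0.003,0.049],[0,0,0]],[0.03,[0,0.003,0.049],[0,0,0]]]'

```text
time: 8.48
tool_pos: [0.4585, 0.089, 0.0562]
ee_rot: [-3.14, 0.0, 1.435]
wrist_force: [0.0, -0.8, -1.2]
width: 0.0446
finger_force: 30.0
```

Run:
```python
from h import *
o=robot.get_obs();go(hol(-.045,0,.050),82.2);print(inh(o["tool_pos"]),o["wrist_force"])
s=imaging.snapshot("scene")
cv2.imwrite("pics/c6.png",cv2.resize(s[160:240,180:260],None,fx=7,fy=7,interpolation=2)[...,::-1])
```

```text
t8.47 [-0.0002 -0.0006  0.0062] [-0.001  0.     0.   ]
[-0.0448 -0.0006  0.0562] [ 0.0475184  -0.78708165 -1.16528451]
```

View pics/c6.png

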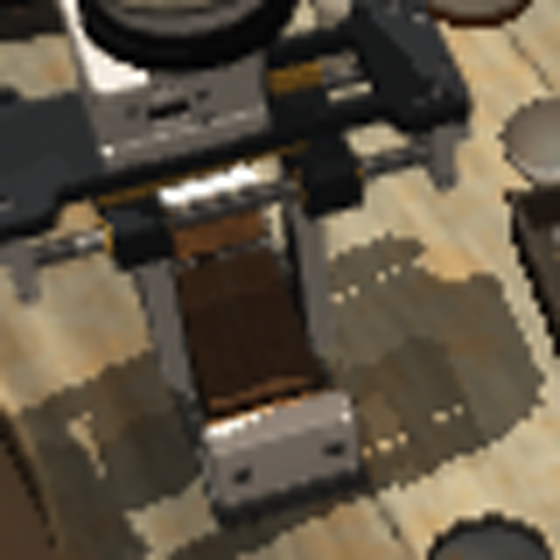

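The box is between the jaws, with its near lid edge at about (208,413)–(320,385) and the fixed jaw's outer top edge at (203,430)–(353,392). I'll check the lateral centring numerically.

Run:
```python
from h import *
f=lambda P:((proj("scene",np.array(P))-[180,160]+.5)*7-.5).round(0).tolist()
zt=.0562-.031+.026
print("box near-left/right",f([hol(-.0825,.0225,zt),hol(-.0825,-.0225,zt)]),"far",f([hol(-.0075,.0225,zt),hol(-.0075,-.0225,zt)]))
print("jaw cork face top",f([hol(-.087,.028,.052),hol(-.087,-.028,.052)]), "back", f([hol(-.102,.028,.052),hol(-.102,-.028,.052)]))
print("y+3mm moves",f([hol(-.0825,.0255,zt)]))
```

```text
box near-left/right [[214.0, 416.0], [329.0, 383.0]] far [[165.0, 278.0], [275.0, 247.0]]
jaw cork face top [[202.0, 428.0], [346.0, 386.0]] back [[213.0, 457.0], [358.0, 414.0]]
y+3mm moves [[206.0, 418.0]]
```

>>> drive_tool --series '[[0.03,[0,0,0.004],[0,0,0]],[0.03,[0,0,0.006],[0,0,0]],[0.03,[0,0,0.007],[0,0,0]],[0.03,[0,0,0.007],[0,0,0]]]'

```text
time: 9.02
tool_pos: [0.459, 0.089, 0.05]
ee_rot: [3.141, 0.0, 1.435]
wrist_force: [-0.5, -0.7, -0.4]
width: 0.0447
finger_force: 30.0
```

>>> drive_tool --series '[[0.03,[0,0,0.001],[0,0,0]],[0.03,[0,0,0.002],[0,0,0]],[0.03,[0,0,0.002],[0,0,0]]]'

```text
time: 9.4
tool_pos: [0.4591, 0.089, 0.0499]
ee_rot: [3.141, 0.0, 1.435]
wrist_force: [-5.6, -0.4, 8.7]
width: 0.0447
finger_force: 30.0
```

>>> drive_tool --series '[[0.07,[0,0,-0.001],[0,0,0]],[0.07,[0,0,-0.001],[0,0,0]],[0.07,[0,0,-0.001],[0,0,0]],[0.07,[0,0,-0.02],[0,0,0]],[0.07,[0,0,-0.08],[0,0,0]]]'

```text
time: 10.02
tool_pos: [0.456, 0.0887, 0.1247]
ee_rot: [-3.132, 0.002, 1.435]
wrist_force: [0.4, 0.1, 0.1]
width: 0.0703
finger_force: 0.0
```

>>> drive_tool --series '[[0.0,[-0.05,-0.015,-0.06],[0,0,0]],[0,[-0.25,-0.075,-0.06],[0,0,0]],[0,[-0.25,-0.075,-0.06],[0,0,0]],[0,[-0.25,-0.075,-0.06],[0,0,0]],[0,[-0.25,-0.075,-0.06],[0,0,0]]]'

```text
time: 10.65
tool_pos: [0.3495, -0.1506, 0.1882]
ee_rot: [3.141, 0.001, 1.432]
wrist_force: [0.1, 0.2, 1.0]
width: 0.0236
finger_force: 0.0
```

Run:
```python
from h import *
im=imaging.snapshot("top")[...,::-1].copy(); cv2.imwrite("pics/top2.png",im)
x0,y0,k=195,228,8
f=lambda P:((proj("top",np.array(P))-[x0,y0]+.5)*k-.5)
big=cv2.resize(im[y0:y0+45,x0:x0+97],None,fx=k,fy=k,interpolation=cv2.INTER_CUBIC); cv2.imwrite("pics/c7.png",big)
print("box pred",f([hol(-.0825,.0225,.044),hol(-.0825,-.0225,.044),hol(-.0075,.0225,.044),hol(-.0075,-.0225,.044)]).round().tolist())
print("fixed",f([hol(-.087,.028,.052),hol(-.087,-.028,.052)]).round().tolist(),"slide",f([hol(.0186,.028,.052),hol(.0186,-.028,.052)]).round().tolist())
```

```text
box pred [[630.0, 266.0], [645.0, 122.0], [392.0, 238.0], [408.0, 95.0]]
fixed [[642.0, 287.0], [661.0, 107.0]] slide [[305.0, 248.0], [326.0, 69.0]]
```

View pics/c7.png

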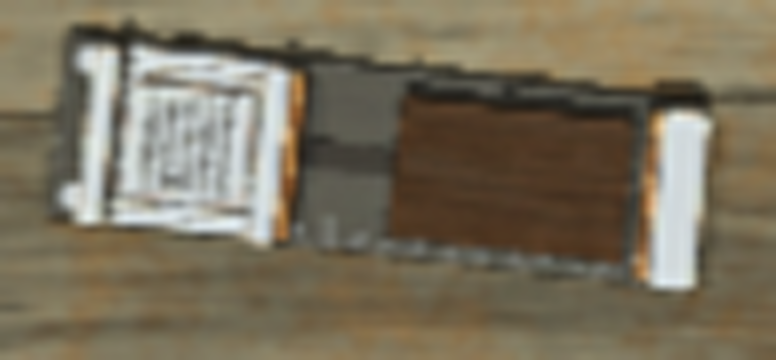

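The top view shows the box centred across the bed within about 1 mm, roughly 4 mm from the fixed jaw, with the jaw open about 110 mm and its plate at (195,140) in the crop. Next I'll press the plate and close the jaw.

Run:
```python
from h import *
print(inh(ray("top",[[195+(195.5)/8-.5,228+140.5/8-.5]],.041)[0]))
go(hol(.058,0,.12),82.2)
```

```text
[ 0.0583 -0.0007  0.041 ]
 t10.70 [0.3581 0.0736 0.0669] [-0.     0.004 -0.005]
```

>>> drive_tool --series '[[0,[0.29,0.059,0],[0,0,-0.004]],[0,[0.29,0.059,0],[0,0,-0.004]],[0,[0.29,0.059,0],[0,0,-0.004]],[0,[0.29,0.059,0],[0,0,-0.004]],[0,[0.29,0.059,0],[0,0,-0.004]]]'

```text
time: 11.32
tool_pos: [0.4487, 0.134, 0.1876]
ee_rot: [-3.141, -0.0, 1.441]
wrist_force: [-0.0, -0.4, 0.5]
width: 0.0006
finger_force: 0.0
```

>>> drive_tool --series '[[0,[0.06,0.012,0.04],[0,0,0]],[0,[0.06,0.012,0.08],[0,0,0]],[0,[0.06,0.012,0.08],[0,0,0]],[0,[0.06,0.012,0.08],[0,0,0]]]'

```text
time: 11.82
tool_pos: [0.4688, 0.1887, 0.1092]
ee_rot: [3.14, -0.0, 1.439]
wrist_force: [-0.1, -0.7, 1.3]
width: 0.0006
finger_force: 0.0
```

Run:
```python
from h import *
go(hol(.058,0,.075),82.2);print(inh(robot.get_obs()["tool_pos"]))
```

```text
t11.82 [0.0026 0.0027 0.0342] [ 0.001 -0.     0.004]
[0.0554 0.0028 0.1092]
```

>>> drive_tool --series '[[0,[0.002,0.003,0.02],[0,0,0]],[0,[0.002,0.003,0.034],[0,0,0]],[0,[0.002,0.003,0.042],[0,0,0]],[0,[0.002,0.003,0.049],[0,0,0]],[0,[0.002,0.003,0.0505],[0,0,0]]]'

```text
time: 12.45
tool_pos: [0.472, 0.1903, 0.0589]
ee_rot: [3.14, -0.001, 1.438]
wrist_force: [-2.1, 0.0, 8.3]
width: 0.0003
finger_force: 3.5
```

>>> drive_tool --series '[[0,[0,0,0.001],[0,0,0]],[0,[0,0,0.001],[0,0,0]]]'

```text
time: 12.7
tool_pos: [0.472, 0.1905, 0.0585]
ee_rot: [3.14, -0.001, 1.439]
wrist_force: [-3.6, -0.5, 6.9]
width: 0.0005
finger_force: 3.6
```

Run:
```python
from h import *
o=robot.get_obs();print(inh(o["tool_pos"]),o["wrist_force"])
```

```text
[ 0.0576 -0.0002  0.0585] [-3.56416715 -0.45562754  6.89874024]
```

>>> drive_tool --series '[[0,[-0.005,0,0.001],[0,0,0]],[0,[-0.012,0,0.001],[0,0,0]],[0,[-0.02,0,0.001],[0,0,0]],[0,[-0.028,0,0.001],[0,0,0]],[0,[-0.028,0,0.001],[0,0,0]]]'

```text
time: 13.32
tool_pos: [0.4683, 0.1628, 0.0581]
ee_rot: [3.14, -0.002, 1.438]
wrist_force: [-4.4, 0.6, 10.0]
width: 0.0005
finger_force: 5.1
```

>>> drive_tool --series '[[0,[-0.004,0,0],[0,0,0]],[0,[-0.008,0,0],[0,0,0]],[0,[-0.008,0,0],[0,0,0]]]'

```text
time: 13.7
tool_pos: [0.4673, 0.1555, 0.0582]
ee_rot: [3.14, -0.003, 1.438]
wrist_force: [-3.1, 0.7, 10.2]
width: 0.0004
finger_force: 5.0
```

Run:
```python
from h import *
o=robot.get_obs();print(inh(o["tool_pos"]),o["wrist_force"])
```

```text
[ 0.0222 -0.0003  0.0582] [-3.08098544  0.70670998 10.16991568]
```

>>> drive_tool --series '[[0,[-0.004,0,0],[0,0,0]],[0,[-0.008,0,0],[0,0,0]],[0,[-0.008,0,0],[0,0,0]]]'

```text
time: 14.08
tool_pos: [0.4678, 0.1487, 0.0584]
ee_rot: [3.137, -0.006, 1.439]
wrist_force: [-0.3, 3.9, 7.0]
width: 0.0008
finger_force: 3.6
```

Run:
```python
from h import *
o=robot.get_obs();print(inh(o["tool_pos"]),o["wrist_force"])
s=imaging.snapshot("scene")
cv2.imwrite("pics/c8.png",cv2.resize(s[160:240,180:260],None,fx=7,fy=7,interpolation=2)[...,::-1])
```

```text
[ 0.0155 -0.0017  0.0584] [-0.31411159  3.90207391  7.00391228]
```

View pics/c8.png

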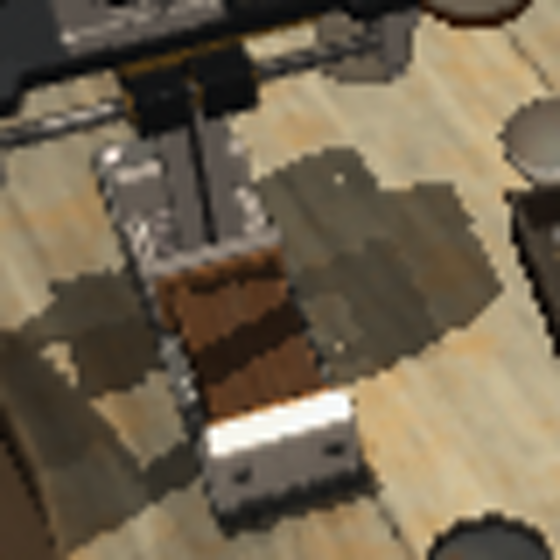

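The finger is against the pocket wall with the plate held down, and the jaw's cork face (about (220,275)) is close to the box. I'll keep pushing in small steps and watch the force. My ten views are used up, so further checks will be numeric.

>>> drive_tool --series '[[0,[-0.003,0,0.0005],[0,0,0]],[0,[-0.005,0,0.0005],[0,0,0]],[0,[-0.005,0,0.0005],[0,0,0]]]'

```text
time: 14.5
tool_pos: [0.4676, 0.1445, 0.0582]
ee_rot: [3.135, -0.008, 1.438]
wrist_force: [-0.4, 5.9, 7.4]
width: 0.0008
finger_force: 4.7
```

Run:
```python
from h import *
o=robot.get_obs();print(inh(o["tool_pos"]),o["wrist_force"])
```

```text
[ 0.0114 -0.0021  0.0582] [-0.36851143  5.93731154  7.40711998]
```

>>> drive_tool --series '[[0,[-0.002,0,0.0005],[0,0,0]],[0,[-0.003,0,0.0005],[0,0,0]],[0,[-0.003,0,0.0005],[0,0,0]]]'

```text
time: 14.88
tool_pos: [0.4676, 0.1443, 0.0583]
ee_rot: [3.135, -0.014, 1.439]
wrist_force: [1.1, 13.0, 7.4]
width: 0.0004
finger_force: 9.8
```

>>> drive_tool --series '[[0,[-0.002,0,0.0005],[0,0,0]],[0,[-0.003,0,0.0005],[0,0,0]],[0,[-0.003,0,0.0005],[0,0,0]]]'

```text
time: 15.25
tool_pos: [0.4676, 0.1442, 0.0583]
ee_rot: [3.134, -0.02, 1.439]
wrist_force: [0.8, 20.9, 7.2]
width: 0.0006
finger_force: 14.8
```

Run:
```python
from h import *
o=robot.get_obs();print(inh(o["tool_pos"]),o["wrist_force"])
```

```text
[ 0.011  -0.0021  0.0583] [ 0.82504782 20.94952783  7.21542511]
```

>>> drive_tool --series '[[0,[0.003,0,0],[0,0,0]],[0,[0.003,0,-0.004],[0,0,0]],[0,[0.003,0,-0.008],[0,0,0]],[0,[0.003,0,-0.012],[0,0,0]],[0,[0.003,0,-0.013],[0,0,0]]]'

```text
time: 15.88
tool_pos: [0.4664, 0.1443, 0.0668]
ee_rot: [3.138, -0.013, 1.439]
wrist_force: [6.4, 14.6, -11.7]
width: 0.0003
finger_force: 7.6
```

>>> drive_tool --series '[[0,[0.008,0,0],[0,0,0]],[0,[0.014,0,0],[0,0,0]],[0,[0.014,0,-0.02],[0,0,0]],[0,[0.014,0,-0.06],[0,0,0]],[0,[0.014,0,-0.11],[0,0,0]]]'

```text
time: 16.5
tool_pos: [0.4657, 0.1522, 0.1771]
ee_rot: [-3.139, 0.002, 1.438]
wrist_force: [1.1, 0.2, 0.0]
width: 0.0002
finger_force: 0.0
```

>>> drive_tool --series '[[0.0,[-0.29,-0.06,0],[0,0,0]],[0,[-0.29,-0.06,0],[0,0,0]],[0,[-0.29,-0.06,0],[0,0,0]],[0,[-0.29,-0.06,0],[0,0,0]],[0,[-0.29,-0.06,0],[0,0,0]]]'

```text
time: 17.12
tool_pos: [0.3677, -0.1291, 0.1775]
ee_rot: [3.141, 0.001, 1.437]
wrist_force: [0.6, 0.8, 0.4]
width: 0.0005
finger_force: 0.0
```

Run:
```python
from h import *
im=imaging.snapshot("top")[...,::-1].copy(); hsv=cv2.cvtColor(im,cv2.COLOR_BGR2HSV)
# sample along holder axis, averaged over y, at z .044: classify V and S
for x in np.arange(-.100,.095,.002):
    q=proj("top",np.array([hol(x,y,.048) for y in np.linspace(-.015,.015,13)])).astype(np.float32)
    v=cv2.remap(im,q[:,:1],q[:,1:],cv2.INTER_LINEAR).reshape(-1,3).mean(0)
    print("%d:%s"%(round(x*1000),v.astype(int)[[0,2]]),end=" ")
print()
for x in (-.07,-.05,-.03): # across the box
    q=proj("top",np.array([hol(x,y,.044) for y in np.arange(-.034,.035,.002)])).astype(np.float32)
    v=cv2.remap(im,q[:,:1],q[:,1:],cv2.INTER_LINEAR).reshape(-1,3); print(x,(v[:,2]-v[:,0]).astype(int).tolist())
```

```text
-100:[205 199] -98:[220 210] -96:[219 209] -94:[219 209] -92:[220 209] -90:[196 197] -88:[138 176] -86:[ 73 144] -84:[ 44 108] -82:[34 80] -80:[36 76] -78:[37 77] -76:[37 78] -74:[36 78] -72:[36 77] -70:[37 77] -68:[37 78] -66:[36 78] -64:[36 77] -62:[36 77] -60:[36 78] -58:[37 78] -56:[36 78] -54:[37 78] -52:[37 78] -50:[37 78] -48:[37 78] -46:[37 77] -44:[36 76] -42:[36 75] -40:[35 75] -38:[35 75] -36:[36 75] -34:[36 76] -32:[36 76] -30:[36 76] -28:[36 76] -26:[36 76] -24:[36 76] -22:[35 75] -20:[35 75] -18:[35 75] -16:[35 75] -14:[34 74] -12:[32 72] -10:[38 96] -8:[ 66 151] -6:[114 172] -4:[182 193] -2:[215 206] 0:[216 208] 2:[187 186] 4:[153 160] 6:[169 173] 8:[202 198] 10:[210 202] 12:[177 173] 14:[168 166] 16:[180 176] 18:[165 163] 20:[169 166] 22:[179 173] 24:[164 160] 26:[165 161] 28:[184 179] 30:[171 168] 32:[174 171] 34:[181 177] 36:[163 161] 38:[167 164] 40:[198 193] 42:[208 205] 44:[182 184] 46:[131 138] 48:[106 116] 50:[159 162] 52:[207 201] 54:[214 209] 56:[170 173] 58:[108 120] 60:[72 84] 62:[68 80] 64:[70 82] 66:[71 83] 68:[71 82] 70:[71 82] 72:[71 82] 74:[70 82] 76:[71 82] 78:[71 82] 80:[71 82] 82:[70 81] 84:[70 81] 86:[70 81] 88:[73 84] 90:[76 88] 92:[77 89] 94:[78 90] 
-0.07 [52, 35, 13, 10, 6, 11, 26, 40, 39, 39, 41, 43, 43, 42, 42, 39, 39, 40, 36, 39, 42, 42, 39, 39, 44, 45, 45, 41, 26, 13, 12, 19, 28, 26, 28]
-0.05 [44, 27, 14, 8, 6, 13, 30, 43, 39, 39, 41, 43, 44, 43, 42, 41, 41, 42, 40, 37, 40, 39, 39, 40, 43, 45, 46, 42, 31, 13, 13, 19, 24, 24, 24]
-0.03 [41, 25, 13, 10, 10, 12, 29, 41, 42, 40, 40, 41, 41, 41, 42, 39, 38, 39, 36, 36, 38, 39, 39, 41, 44, 43, 44, 43, 35, 10, 12, 23, 33, 36, 31]
```

The box sits between both cork faces with no gap (about 76 mm face to face), centred to within 1 mm, and the arm is clear. I'll hand the job in.

```bash
python3 -c "
from bench import robot
print(robot.close_job())"
```

```text
the job is handed in; nothing more can be done
None
```

The wooden box is clamped snugly and centred in the holder, its jaw locked as far as the top camera and force readings show (the lock itself wasn't read directly), and I handed the job in at about 17 s with the arm clear.

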